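Fit the crank to the red mill and grind two turns

ROBOT

A 6-joint arm with a two-finger parallel gripper is mounted at the origin on a cart in front of the work surface, level with it; the furniture and walls round the work are solid. World frame = base frame: x ahead of the robot, y to its left, z up, the work surface at z = 0. Lengths are in m, angles in rad, forces in N, time in s.
With the tool pointing down it reaches from about 0.375 to 0.9 m from the base axis. Payload 3.1 kg.
Tool frame: the origin (TCP) lies between the finger pads; the fingertips stand 11 mm ahead of it and the grasp point (between the pads) lies 8 mm behind it; z points along the fingers, y is the line along which they close (so a half turn about z gives the same grasp; the last joint's range is limited). The gripper opens to 87 mm and grips with 3 to 60 N. Pads are 19 mm wide; open, the fingers measure 117 mm over their backs; the gripper's body (75 mm by 190 mm) begins 51 mm behind the grasp point.
Start: joints at [-1.407, 0.527, 1.433, -0, 1.181, -0.178], TCP at [0.21, -0.589, 0.234] pointing down, gripper open.
Joint ranges: [-3.08, 3.08], [-0.75, 2.2], [0.22, 2.44], [-1.43, 4.57], [0, 2.65], [-2.85, 2.85]. Speed limits (rad/s): [2.79, 2.79, 3.14, 3.14, 3.14, 3.14].

INTERFACE

Orientations are given as a unit quaternion [x, y, z, w].
In Python, from rig import get_obs, camera, hand_in gives the robot as it stands.
- The arm moves only by the shell command python3 -m pendant 'ROWS' [FORCE]. ROWS is JSON, a list that holds one entry, the list of rows, each a list of 7 numbers: the shift along the tool's x, y, z in m, then the turn, a rotation vector about the tool's x, y, z in degrees, then the opening, from 0 (shut) to 1 (fully open). In form: [[[x, y, z, ax, ay, az, fingers], ...]]. A call has exactly 5 rows; each row shifts and turns the commanded pose from where the row before left it, along the tool's axes as they then stand; what a row does not reach is not made up. A row lasts 1/8 s, in which the tool goes at most 62.5 mm and 10.7 degrees, less where a joint would pass 70% of its speed; a pose out of reach is approached as far as the arm can. A call with a gripper value outside its range is refused whole. The fingers move at their own pace and stop on an object; FORCE is the grip in N (left out, the last holds). Time passes only in rows, so rows that do not move let the fingers close, or fill a call up. It gives the time, the measured TCP pose, the force, the opening and the grip force at its end, in the units of the state.
- get_obs(): the state, without advancing time (a new reading comes with each control period).
- camera(name): name is "side" or "top"; returns a dict with "img" (480x640x3 uint8, red, green, blue), "intrinsics" (3x3 intrinsics, pixels), "k1" (the pictures are not rectified: a ray, as slopes to the right and down, at radius r is drawn at 1 + k1 r^2 times it, then the intrinsics apply), "R" (3x3) and "t" (3): a world point X has camera coordinates R X + t. Camera axes: x right, y down, z forward; pixel columns grow to the right and rows downward; lengths in m; the calibration is good to about 2 mm. A picture is of the moment at which its call begins. There is no depth.
- hand_in(): hands the job in; it is judged then, once.
The state is a dict: "time": time; "q": joint angles; "joint_velocities": joint speeds; "joint_torque": joint torques, N m; "position": TCP position; "tool_rot": TCP orientation; "ft_force": force on the tool from outside, world axes, zero at the start; "moment": the same for the moment, N m; "grip_width": finger opening in m; "grip_force": force on a finger pad.
Only numpy, scipy, OpenCV 4.12 (cv2) and the standard library are available. Lean on these libraries where they do the work, as an engineer would, in place of code of your own. Each camera call takes 0.05 s, during which the arm holds its last target. There are 200 camera calls.

TASK

Pick up the loose crank by its wooden knob and fit it onto the square shaft on top of the red hand mill, hub fully down. Then wind it two full turns clockwise (seen from above), still holding the knob, and let go, leaving the crank on the mill. Do not turn the green mill's shaft.

Things in the scene. Friction and masses are not known exactly. Their poses are not given: they have to be found in the camera images.
- crank: Loose crank, 0.24 kg. Origin: centre of the underside of its 40x40x36 mm dark hub, z up; below a square socket 20x20, 28 deep, sides along x, y. Flat arm, z 28 to 36, to x=85. Upright wooden knob, 28 across, axis at x=75, z 40 to 84: gripped at z=64 with 60 N the crank hangs level and turns with the gripper. The knob spins on the arm (0.03 N m friction): no need to turn the wrist to wind.
- red_mill_drive (a point): RED mill, fixed, 92 mm across the foot, 116 tall. On top a steel flange 46 mm across with an upright square shaft 16x16, 26 tall (top 10 mm tapers to 6x6). Point: on the shaft axis at the flange's top, 120 mm up, where the hub comes to rest; x, y along the square's sides. The socket fits in any quarter turn within 15 degrees; play up to 17 degrees either way before the shaft turns.
- red_mill_shaft (a joint): Rotation of the red mill's shaft in rad, 0 at the start, growing clockwise seen from above, no stops (two turns 12.57). It takes about 0.1 N m, some 2 N at the knob.
- green_mill_shaft (a joint): Rotation of the other mill's shaft in rad, 0 at the start. That mill is equal but painted GREEN, and stands fixed on the other side of the crank, at least 0.4 m from the red one; not to be used.
Not all that is in view belongs to the job. Leave any purple look-alike of the crank alone.

How it is judged:
By the outcome, as a careful person would: the job done as asked, in the order asked, and still so for the second after the job is handed in, with the robot touching nothing.
It also fails if it takes over 67 s, if anything falls off the work surface, if the arm or the gripper's body presses on something with over 40 N, if the wrist force passes 120 N, or if a joint passes its speed limit or range.

## Working session

There is one attempt and no reset: what is moved stays moved. The work goes in short steps, Python scripts to look and compute and a shell command to move; the robot and the scene stay as the last step left them, time stands still between calls to the robot, and variables do not carry over. Pictures are saved under pics/ and viewed, at most 13 in all, crops included, and the job is handed in when it is done.

```bash
mkdir -p pics
python3 - <<'E'
from rig import get_obs,camera
import cv2,numpy as np
print(get_obs())
for n in("side","top"):
    c=camera(n);cv2.imwrite(f"pics/{n}0.png",c["img"][:,:,::-1]);print(n,c["intrinsics"],c["k1"],c["R"],c["t"])
E
```

```text
{'time': 0.0, 'q': array([-1.40650767e+00,  5.28450299e-01,  1.43387473e+00, -2.28370750e-06,
        1.18138107e+00, -1.78483985e-01]), 'joint_velocities': array([-1.15065440e-03, -6.67394529e-04, -2.93261047e-05,  3.66764246e-04,
        1.14650930e-03,  3.26335896e-04]), 'joint_torque': array([ 1.49333155e-04, -4.40036881e+01, -1.76591080e+01,  6.34523551e-02,
        5.81700832e-02, -1.53030060e-04]), 'position': array([ 0.20998416, -0.58793629,  0.23259012]), 'tool_rot': array([ 9.85348655e-01,  1.70548855e-01,  6.44432264e-06, -1.05670383e-03]), 'ft_force': array([0.44510471, 0.37251273, 0.41375361]), 'moment': array([ 0.02148386,  0.0544102 , -0.01286582]), 'grip_force': 0.0, 'grip_width': 0.08697229109203637}
side [[509.27984723   0.         326.25908843]
 [  0.         509.27984723 241.45748231]
 [  0.           0.           1.        ]] -0.11545471172529403 [[-0.84330366 -0.53720581  0.01577499]
 [-0.37138868  0.56128588 -0.73961383]
 [ 0.38847057 -0.6295777  -0.67284659]] [0.35930146 0.24003057 0.80412006]
top [[512.15310885   0.         323.11342802]
 [  0.         512.15310885 233.78075266]
 [  0.           0.           1.        ]] 0.04650081318914223 [[-0.00314092 -0.99922997  0.03911009]
 [-0.99900569  0.00139609 -0.04456097]
 [ 0.04447205 -0.03921117 -0.99824081]] [-0.02227009  0.44986058  0.91285508]
```

View pics/side0.png

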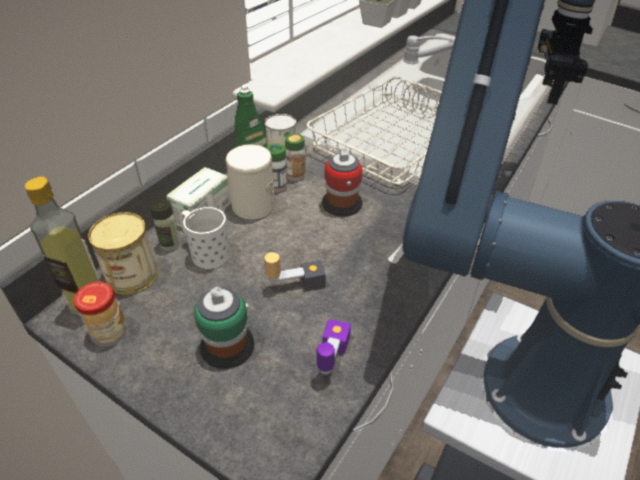

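View pics/top0.png

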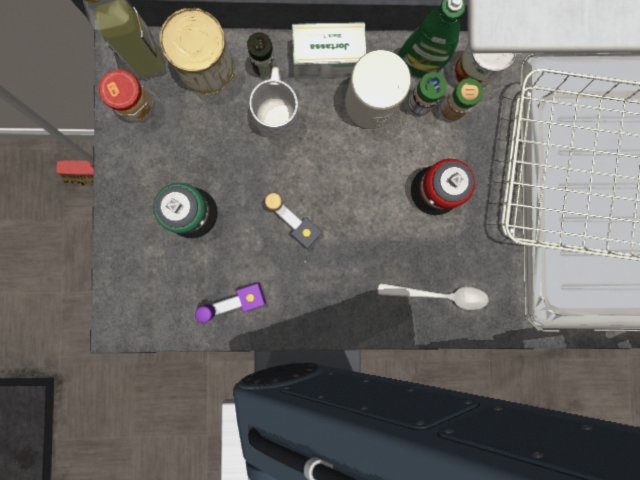

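The side view shows the red mill at about (343,165), the crank knob at (272,258), the hub at (313,275) and the green mill at (220,310). In the top view the knob is at (273,202), the hub at (305,233), the red shaft at (457,181) and the green mill at (180,207). The purple decoy is at (235,300). Next I'll make enlarged crops.

Run:
```python
import cv2,numpy as np
s=cv2.imread("pics/side0.png");t=cv2.imread("pics/top0.png")
f=lambda i,x,y,w,h:cv2.resize(i[y:y+h,x:x+w],(400,300),interpolation=cv2.INTER_CUBIC)
# crops: 80x60 each at x5
o=np.vstack([np.hstack([f(s,255,240,80,60),f(s,305,140,80,60)]),np.hstack([f(t,255,190,80,60),f(t,410,150,80,60)])])
cv2.imwrite("pics/crop0.png",o)
```

```text
(no output)
```

View pics/crop0.png

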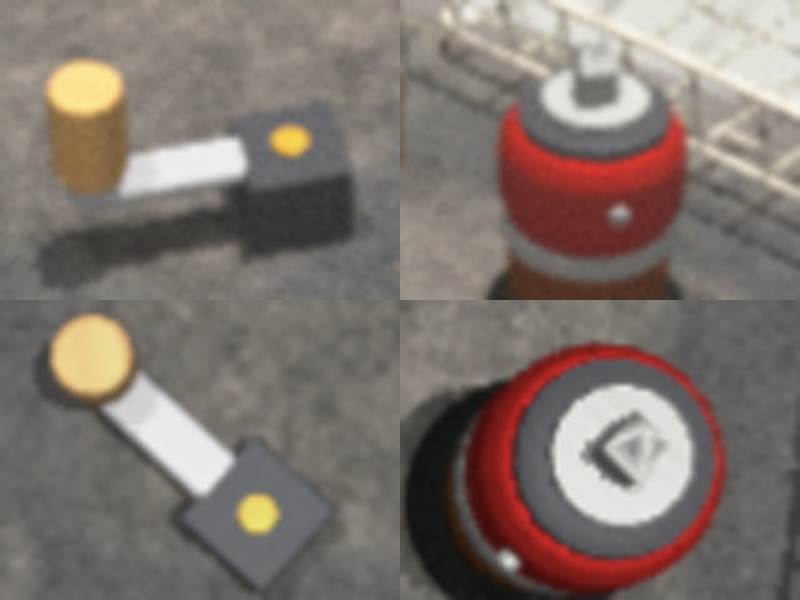

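```bash
cat > h.py <<'E'
import numpy as np,cv2
from scipy.optimize import least_squares
from rig import camera,get_obs
C={n:camera(n) for n in("side","top")}
def proj(n,X):
    c=C[n];p=c["R"]@np.asarray(X)+c["t"];s=p[:2]/p[2];s=s*(1+c["k1"]*(s@s));K=c["intrinsics"];return K[:2,:2]@s+K[:2,2]
def tri(a,b):
    r=least_squares(lambda X:np.r_[proj("side",X)-a,proj("top",X)-b],[.5,0,.1]);return r.x,abs(r.fun).max()
def onz(n,px,z):
    return least_squares(lambda v:proj(n,[v[0],v[1],z])-px,[.5,0]).x
E
python3 - <<'E'
from h import *
np.set_printoptions(precision=4,suppress=True)
for k,a,b in[("knob",(272,257.2),(273,200.6)),("hub",(312.8,267.8),(306.2,232.4)),("flange",(344.2,159),(454,180.5))]: print(k,*tri(a,b))
for z,b in[(.084,(273,200.6)),(.036,(306.2,232.4)),(.12,(454,180.5)),(.146,(456.6,179))]: print(z,onz("top",b,z))
z=.12
P=[onz("top",(410+x/5-.4,150+y/5-.4),z) for x,y in[(183,155),(225,187),(212,112)]]
for p,q in((0,1),(0,2)):
    d=P[q]-P[p];print(np.degrees(np.arctan2(d[1],d[0])),np.linalg.norm(d))
i=C["top"]["img"][:,:,::-1];cv2.imwrite("pics/sh.png",cv2.resize(i[165:195,435:475],(800,600),interpolation=cv2.INTER_CUBIC))
E
```

```text
knob [0.502  0.0627 0.0822] 0.07040557524561564
hub [0.4513 0.0075 0.0371] 0.1865239534314469
flange [ 0.5302 -0.2299  0.1198] 0.17735740978525882
0.084 [0.5017 0.0625]
0.036 [0.4511 0.0073]
0.12 [ 0.5303 -0.2297]
0.146 [ 0.5288 -0.226 ]
-127.54117904110703 0.01693872190631025
-34.44491675800304 0.01684240211973375
```

View pics/sh.png

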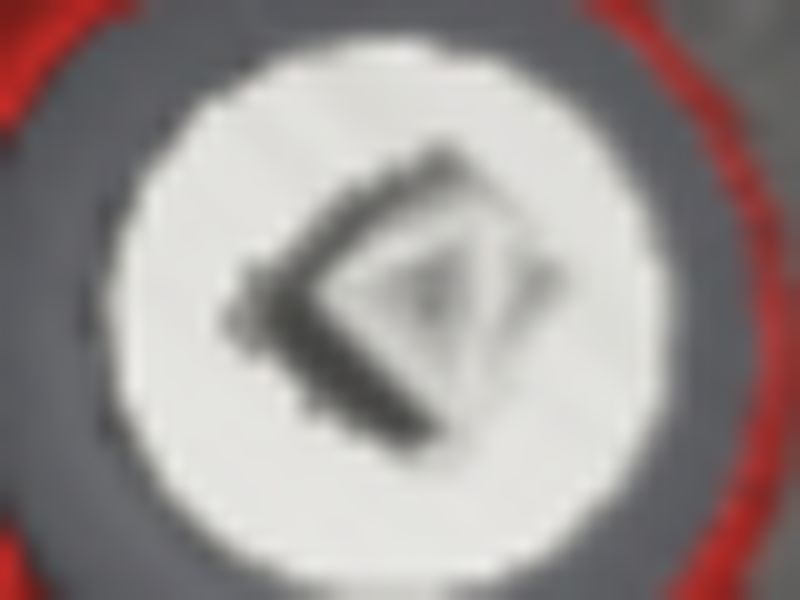

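The shaft-top crop shows the small top square at about (432,292), which is (456.1,179.1) in the full picture, and the shoulder's left corner at (315,290). The edges lie at roughly 40-47° in the image. I'll check the yaw with a model overlay in both views.

Run:
```python
from h import *
c=np.array([.5302,-.2299]);out=[]
for n,x0,y0 in(("side",330,140),("top",440,165)):
    row=[]
    for yaw in(42,48,54):
        im=cv2.resize(C[n]["img"][y0:y0+30,x0:x0+26,::-1],(260,300),interpolation=cv2.INTER_CUBIC)
        for z,h in((.12,.008),(.136,.008),(.146,.003)):
            a=np.radians(yaw+45+90*np.arange(4))
            P=[((proj(n,[c[0]+h*2**.5*np.cos(t),c[1]+h*2**.5*np.sin(t),z])-[x0,y0]+.5)*10) for t in a]
            cv2.polylines(im,[np.int32(P)],True,(0,0,255) if h>.005 else (255,0,0),1)
        row.append(im)
    out.append(np.hstack(row))
cv2.imwrite("pics/ov.png",np.vstack(out))
```

```text
(no output)
```

View pics/ov.png

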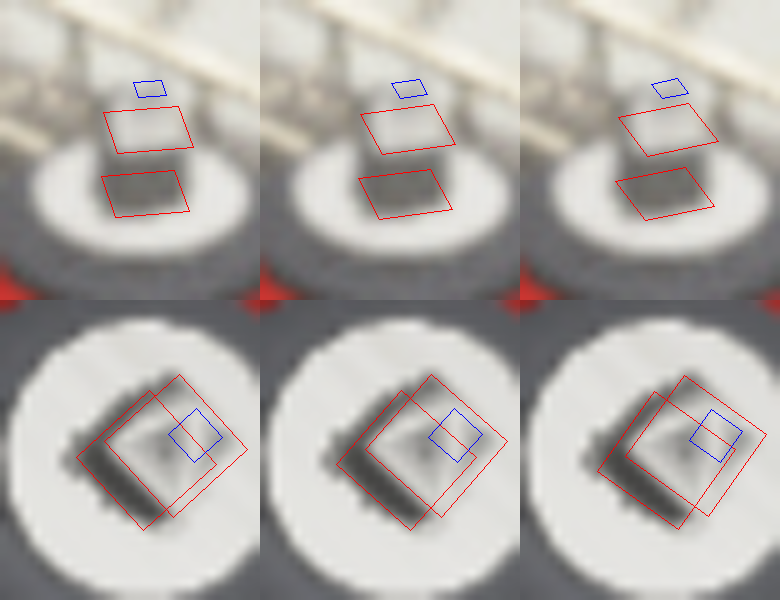

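The overlay puts the shaft square at a yaw of about 43°, with its axis where I measured it. The crank yaw is 47°, so it needs no deliberate turn before fitting. I'll align the tool with the world axes and go above the knob.

```bash
python3 -m pendant '[[[0,0,0,0,0,9.8,1],[0,0,0,0,0,9.8,1],[0.024,-0.054,0,0,0,0,1],[0.024,-0.054,0,0,0,0,1],[0.024,-0.054,0,0,0,0,1]]]' 60
python3 -m pendant '[[[0.024,-0.054,0,0,0,0,1],[0.024,-0.054,0,0,0,0,1],[0.024,-0.054,0,0,0,0,1],[0.024,-0.054,0,0,0,0,1],[0.024,-0.054,0,0,0,0,1]]]'
python3 - <<'E'
from h import *
print(get_obs()["q"]); print("canister",tri((249,158),(380,75)))
E
```

```text
time: 0.92
position: [0.2825, -0.4251, 0.2335]
tool_rot: [1.0, -0.0, 0.0, 0.0]
ft_force: [0.6, -0.3, -0.4]
grip_width: 0.087
grip_force: 0.0
time: 1.55
position: [0.4025, -0.1549, 0.2339]
tool_rot: [1.0, 0.0, 0.001, 0.0]
ft_force: [0.7, -0.0, -0.5]
grip_width: 0.0871
grip_force: 0.0
[-0.62166207  0.2658462   1.89777868  0.00202206  0.97972449  0.93958405]
canister (array([ 0.69615052, -0.11169036,  0.12712394]), np.float64(1.9529941375160433))
```

```bash
python3 -m pendant '[[[0.025,-0.0545,0,0,0,0,1],[0.025,-0.0545,0,0,0,0,1],[0.025,-0.0545,0,0,0,0,1],[0.0245,-0.054,0,0,0,0,1],[0,0,0,0,0,0,1]]]'
python3 -m pendant '[[[0,0,0.05,0,0,0,1],[0,0,0.05,0,0,0,1],[0,0,0.04,0,0,0,1],[0,0,0.025,0,0,0,1],[0,0,0.013,0,0,0,1]]]'
python3 - <<'E'
from h import *
o=get_obs();print(o["position"])
import cv2
for n in("side","top"):cv2.imwrite(f"pics/{n}1.png",C[n]["img"][:,:,::-1])
p=np.vstack([np.hstack([cv2.resize(C[n]["img"][y:y+90,x:x+120,::-1],(400,300)) for n,x,y in(("side",220,200),("top",230,160))])])
cv2.imwrite("pics/g1.png",p)
E
```

```text
time: 2.28
position: [0.5027, 0.0637, 0.2337]
tool_rot: [1.0, 0.003, 0.001, -0.0]
ft_force: [0.2, -0.3, -0.2]
grip_width: 0.0872
grip_force: 0.0
time: 2.9
position: [0.5004, 0.0596, 0.0543]
tool_rot: [1.0, -0.0, -0.001, 0.0]
ft_force: [-0.6, 0.2, 0.2]
grip_width: 0.0871
grip_force: 0.0
[0.50051634 0.06003065 0.0546851 ]
```

View pics/g1.png

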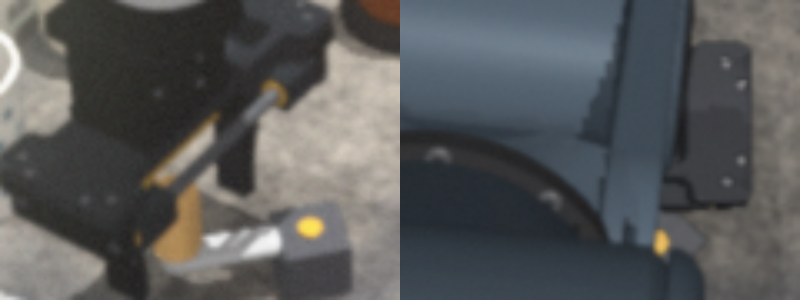

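The side view shows the knob standing between the open fingers, with the hub to the right at (310,230) in the crop. I'll nudge about 2 mm and grip.

```bash
python3 -m pendant '[[[0.0015,-0.0025,-0.0015,0,0,0,1],[0,0,0,0,0,0,0],[0,0,0,0,0,0,0],[0,0,0,0,0,0,0],[0,0,0,0,0,0,0]]]' 60
python3 -m pendant '[[[0,0,0,0,0,0,0],[0,0,0,0,0,0,0],[0,0,0,0,0,0,0],[0,0,0,0,0,0,0],[0,0,0,0,0,0,0]]]' 60
```

```text
time: 3.62
position: [0.5027, 0.0637, 0.0572]
tool_rot: [1.0, 0.0, 0.0, 0.0]
ft_force: [-0.1, -0.0, -0.0]
grip_width: 0.0552
grip_force: 0.0
time: 4.25
position: [0.5026, 0.0636, 0.057]
tool_rot: [1.0, 0.0, -0.0, -0.0]
ft_force: [-0.5, 0.1, 0.0]
grip_width: 0.0267
grip_force: 61.1
```

```bash
python3 -m pendant '[[[0,0,-0.02,0,0,0,0],[0,0,-0.04,0,0,0,0],[0,0,-0.05,0,0,0,0],[0,0,-0.04,0,0,0,0],[0,0,-0.02,0,0,0,0]]]' 60
python3 -m pendant '[[[0.01,0.02,0,0,0,0,0],[0.015,0.05,0,0,0,0,0],[0.015,0.05,0,0,0,0,0],[0.015,0.05,0,0,0,0,0],[0.015,0.04,0,0,0,0,0]]]'
python3 -m pendant '[[[0.008,0.02,0,0,0,0,0],[0,0.008,0,0,0,0,0],[0,0,0,0,0,0,0],[0,0,0,0,0,0,0],[0,0,0,0,0,0,0]]]'
python3 - <<'E'
from h import *
o=get_obs();print(o["position"],o["grip_width"],o["ft_force"])
f=lambda n,x,y:cv2.resize(C[n]["img"][y:y+100,x:x+100,::-1],(400,400),interpolation=cv2.INTER_CUBIC)
cv2.imwrite("pics/m1.png",np.hstack([f("side",290,80),f("top",400,150)]))
E
```

```text
time: 4.88
position: [0.5033, 0.0636, 0.2292]
tool_rot: [1.0, 0.0, 0.002, 0.0]
ft_force: [1.0, -0.2, -1.7]
grip_width: 0.0266
grip_force: 61.1
time: 5.5
position: [0.5726, -0.1482, 0.2264]
tool_rot: [1.0, -0.0, -0.0, -0.0]
ft_force: [1.4, -0.4, -3.0]
grip_width: 0.0265
grip_force: 60.6
time: 6.12
position: [0.5805, -0.173, 0.2272]
tool_rot: [1.0, 0.001, -0.0, -0.0]
ft_force: [0.8, 0.5, -2.4]
grip_width: 0.0268
grip_force: 60.6
[ 0.5807251  -0.17346604  0.22723627] 0.02696745764119713 [-0.46314627  0.80050536 -2.44599139]
```

View pics/m1.png

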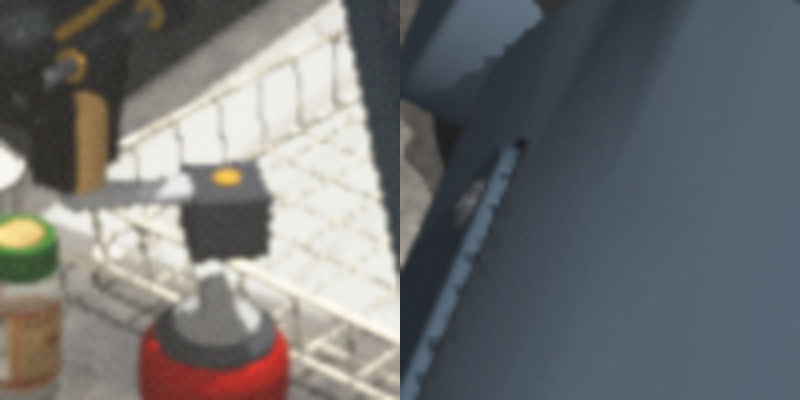

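The side view shows the crank held level above the red mill, with the hub's dot at (228,177) in the crop, which is (346.6,123.9) in the full picture. The top view is blocked by the arm.

Run:
```python
from h import *
o=get_obs();p=o["position"];print(p)
for z in(.204,.206,.208):
    h=onz("side",(346.6,123.9),z);d=p[:2]-h;print(h,np.hypot(*d),np.degrees(np.arctan2(d[1],d[0])))
print(proj("side",[.5302,-.2299,.206]))
```

```text
[ 0.58081886 -0.17385999  0.22718152]
[ 0.5281335  -0.23034177] 0.0772394952273496 46.99172455933212
[ 0.52637144 -0.22721788] 0.0762337656199719 44.420962047953545
[ 0.52460938 -0.22409399] 0.0753854193731194 41.786928561464016
[345.64429677 122.82160233]
```

```bash
python3 -m pendant '[[[0,0.0005,0.01,0,0,0,0],[0,0,0.01,0,0,0,0],[0,0,0.005,0,0,0,0],[0,0,0.005,0,0,0,0],[0,0,0.003,0,0,0,0]]]'
python3 -m pendant '[[[0,0,0.004,0,0,0,0],[0,0,0.004,0,0,0,0],[0,0,0.003,0,0,0,0],[0,0,0,0,0,0,0],[0,0,0,0,0,0,0]]]'
```

```text
time: 6.95
position: [0.5809, -0.175, 0.1938]
tool_rot: [1.0, 0.0, 0.0, 0.0]
ft_force: [0.4, -1.1, -2.0]
grip_width: 0.0266
grip_force: 60.6
time: 7.58
position: [0.5807, -0.1747, 0.183]
tool_rot: [1.0, 0.0, -0.0, -0.0]
ft_force: [0.3, -0.6, -2.4]
grip_width: 0.0269
grip_force: 60.6
```

```bash
python3 -m pendant '[[[0,0,0.002,0,0,0,0],[0,0,0.002,0,0,0,0],[0,0,0.001,0,0,0,0],[0,0,0,0,0,0,0],[0,0,0,0,0,0,0]]]'; python3 -m pendant '[[[0,0,0.001,0,0,0,0],[0,0,0,0,0,0,0],[0,0,0.001,0,0,0,0],[0,0,0,0,0,0,0],[0,0,0,0,0,0,0]]]'
python3 - <<'E'
from h import *
print(get_obs()["ft_force"])
cv2.imwrite("pics/m2.png",cv2.resize(C["side"]["img"][110:210,290:390,::-1],(500,500),interpolation=cv2.INTER_CUBIC))
E
```

```text
time: 8.2
position: [0.5808, -0.1749, 0.1781]
tool_rot: [1.0, 0.0, 0.0, 0.0]
ft_force: [0.1, -0.9, -1.9]
grip_width: 0.027
grip_force: 60.6
time: 8.82
position: [0.5813, -0.1748, 0.1767]
tool_rot: [1.0, 0.0, 0.001, 0.0]
ft_force: [1.3, 1.4, 4.4]
grip_width: 0.0266
grip_force: 60.6
[1.54732043 2.3127353  4.31957386]
```

View pics/m2.png

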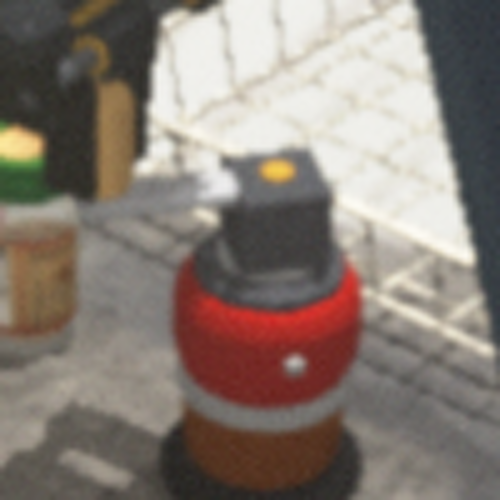

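The hub sits down on the flange, and the force went up by about 6 N on contact. The next script works out the winding path: 25 steps of 14.4° per turn.

Run:
```python
import numpy as np
a=np.radians(47.2-14.4*np.arange(28));P=np.round(.075*np.c_[np.cos(a),-np.sin(a)],4)
for i,d in enumerate(np.diff(P,axis=0)): print(i//5+1,"%.4f,%.4f"%tuple(d),"%.4f %.4f"%tuple(np.array([.5302,-.2299])+P[i+1]*[1,-1]))
```

```text
1 0.0120,0.0144 0.5932 -0.1893
1 0.0082,0.0169 0.6014 -0.2062
1 0.0036,0.0185 0.6050 -0.2247
1 -0.0010,0.0187 0.6040 -0.2434
1 -0.0057,0.0180 0.5983 -0.2614
2 -0.0100,0.0159 0.5883 -0.2773
2 -0.0136,0.0130 0.5747 -0.2903
2 -0.0164,0.0091 0.5583 -0.2994
2 -0.0182,0.0048 0.5401 -0.3042
2 -0.0188,0.0002 0.5213 -0.3044
3 -0.0182,-0.0046 0.5031 -0.2998
3 -0.0166,-0.0089 0.4865 -0.2909
3 -0.0138,-0.0128 0.4727 -0.2781
3 -0.0101,-0.0158 0.4626 -0.2623
3 -0.0060,-0.0178 0.4566 -0.2445
4 -0.0013,-0.0188 0.4553 -0.2257
4 0.0034,-0.0185 0.4587 -0.2072
4 0.0079,-0.0170 0.4666 -0.1902
4 0.0119,-0.0146 0.4785 -0.1756
4 0.0151,-0.0112 0.4936 -0.1644
5 0.0174,-0.0070 0.5110 -0.1574
5 0.0187,-0.0025 0.5297 -0.1549
5 0.0186,0.0022 0.5483 -0.1571
5 0.0176,0.0068 0.5659 -0.1639
5 0.0153,0.0110 0.5812 -0.1749
6 0.0120,0.0144 0.5932 -0.1893
6 0.0082,0.0169 0.6014 -0.2062
```

```bash
python3 -m pendant '[[[0.0120,0.0144,0,0,0,0,0],[0.0082,0.0169,0,0,0,0,0],[0.0036,0.0185,0,0,0,0,0],[-0.0010,0.0187,0,0,0,0,0],[-0.0057,0.0180,0,0,0,0,0]]]'
```

```text
time: 9.55
position: [0.5981, -0.2633, 0.1763]
tool_rot: [1.0, 0.0, 0.0, 0.0]
ft_force: [0.8, 2.3, 5.3]
grip_width: 0.0267
grip_force: 60.6
```

```bash
python3 -m pendant '[[[-0.0100,0.0159,0,0,0,0,0],[-0.0136,0.0130,0,0,0,0,0],[-0.0164,0.0091,0,0,0,0,0],[-0.0182,0.0048,0,0,0,0,0],[-0.0188,0.0002,0,0,0,0,0]]]'
python3 -m pendant '[[[-0.0182,-0.0046,0,0,0,0,0],[-0.0166,-0.0089,0,0,0,0,0],[-0.0138,-0.0128,0,0,0,0,0],[-0.0101,-0.0158,0,0,0,0,0],[-0.0060,-0.0178,0,0,0,0,0]]]'
python3 -c "
from h import *
print(get_obs()['position'],get_obs()['moment'])
cv2.imwrite('pics/m3.png',cv2.resize(C['side']['img'][110:210,290:390,::-1],(500,500),interpolation=cv2.INTER_CUBIC))"
```

```text
time: 10.18
position: [0.5197, -0.304, 0.1758]
tool_rot: [1.0, -0.001, -0.0, -0.002]
ft_force: [3.3, 7.0, 4.0]
grip_width: 0.0269
grip_force: 60.6
time: 10.8
position: [0.457, -0.2464, 0.1762]
tool_rot: [1.0, -0.0, 0.002, 0.002]
ft_force: [7.1, -0.4, -1.0]
grip_width: 0.0272
grip_force: 60.6
[ 0.45648688 -0.24395246  0.17608349] [ 0.44971417 -0.94644684  0.0270637 ]
```

View pics/m3.png

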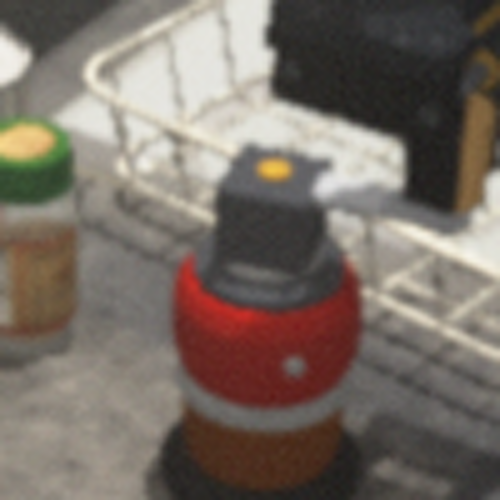

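The crank turns with the knob and the hub is still seated on the flange. I'll carry on winding.

```bash
python3 -m pendant '[[[-0.0013,-0.0188,0,0,0,0,0],[0.0034,-0.0185,0,0,0,0,0],[0.0079,-0.0170,0,0,0,0,0],[0.0119,-0.0146,0,0,0,0,0],[0.0151,-0.0112,0,0,0,0,0]]]'
python3 -m pendant '[[[0.0174,-0.0070,0,0,0,0,0],[0.0187,-0.0025,0,0,0,0,0],[0.0186,0.0022,0,0,0,0,0],[0.0176,0.0068,0,0,0,0,0],[0.0153,0.0110,0,0,0,0,0]]]'
```

```text
time: 11.52
position: [0.4931, -0.1632, 0.1762]
tool_rot: [1.0, 0.001, -0.001, 0.0]
ft_force: [-0.2, -3.8, 4.1]
grip_width: 0.0268
grip_force: 60.6
time: 12.15
position: [0.5807, -0.1719, 0.1761]
tool_rot: [1.0, 0.001, -0.002, -0.002]
ft_force: [-1.5, 1.3, 7.3]
grip_width: 0.0266
grip_force: 60.6
```

```bash
python3 -m pendant '[[[0.0120,0.0144,0,0,0,0,0],[0.0082,0.0169,0,0,0,0,0],[0.0036,0.0185,0,0,0,0,0],[-0.0010,0.0187,0,0,0,0,0],[-0.0057,0.0180,0,0,0,0,0]]]'
python3 -m pendant '[[[-0.0100,0.0159,0,0,0,0,0],[-0.0136,0.0130,0,0,0,0,0],[-0.0164,0.0091,0,0,0,0,0],[-0.0182,0.0048,0,0,0,0,0],[-0.0188,0.0002,0,0,0,0,0]]]'
```

```text
time: 12.78
position: [0.5998, -0.2597, 0.1764]
tool_rot: [1.0, 0.001, 0.001, -0.001]
ft_force: [1.3, 1.7, 5.2]
grip_width: 0.0272
grip_force: 60.6
time: 13.4
position: [0.5219, -0.3037, 0.1763]
tool_rot: [1.0, 0.0, 0.001, -0.001]
ft_force: [1.7, 0.1, 3.9]
grip_width: 0.0268
grip_force: 60.6
```

```bash
python3 -m pendant '[[[-0.0182,-0.0046,0,0,0,0,0],[-0.0166,-0.0089,0,0,0,0,0],[-0.0138,-0.0128,0,0,0,0,0],[-0.0101,-0.0158,0,0,0,0,0],[-0.0060,-0.0178,0,0,0,0,0]]]'
python3 -m pendant '[[[-0.0013,-0.0188,0,0,0,0,0],[0.0034,-0.0185,0,0,0,0,0],[0.0079,-0.0170,0,0,0,0,0],[0.0119,-0.0146,0,0,0,0,0],[0.0151,-0.0112,0,0,0,0,0]]]'
python3 -m pendant '[[[0.0174,-0.0070,0,0,0,0,0],[0.0187,-0.0025,0,0,0,0,0],[0.0186,0.0022,0,0,0,0,0],[0.0176,0.0068,0,0,0,0,0],[0.0153,0.0110,0,0,0,0,0]]]'
python3 -m pendant '[[[0.0120,0.0144,0,0,0,0,0],[0.0082,0.0169,0,0,0,0,0],[0,0,0,0,0,0,0],[0,0,0,0,0,0,0],[0,0,0,0,0,0,0]]]'
python3 -c "
from h import *
print(get_obs()['position'])
cv2.imwrite('pics/m4.png',cv2.resize(C['side']['img'][110:210,290:390,::-1],(500,500),interpolation=cv2.INTER_CUBIC))"
```

```text
time: 14.02
position: [0.4567, -0.2436, 0.1762]
tool_rot: [1.0, 0.0, 0.0, -0.0]
ft_force: [2.9, -1.1, 2.4]
grip_width: 0.0268
grip_force: 60.6
time: 14.65
position: [0.4933, -0.1631, 0.1761]
tool_rot: [1.0, 0.001, -0.001, 0.0]
ft_force: [-0.9, -4.2, 4.3]
grip_width: 0.0272
grip_force: 60.6
time: 15.28
position: [0.5808, -0.1719, 0.1761]
tool_rot: [1.0, 0.001, -0.002, -0.002]
ft_force: [-1.3, 1.3, 7.7]
grip_width: 0.0268
grip_force: 60.6
time: 15.9
position: [0.6024, -0.205, 0.1764]
tool_rot: [1.0, 0.001, 0.001, -0.0]
ft_force: [2.9, -1.9, 5.3]
grip_width: 0.0269
grip_force: 60.6
[ 0.60239591 -0.20493278  0.17638083]
```

View pics/m4.png

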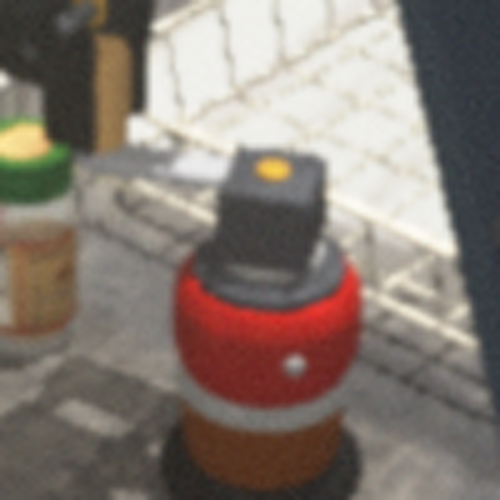

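The hub is down on the flange and the knob's yaw is about 19° after 748° of travel. I'll add about 4° as margin, then release and retreat upward.

```bash
python3 -m pendant '[[[0.0013,0.0050,0,0,0,0,0],[0,0,0,0,0,0,0],[0,0,0,0,0,0,1],[0,0,0,0,0,0,1],[0,0,0,0,0,0,1]]]'
python3 -m pendant '[[[0,0,0,0,0,0,1],[0,0,0,0,0,0,1],[0,0,0,0,0,0,1],[0,0,0,0,0,0,1],[0,0,0,0,0,0,1]]]'
python3 -m pendant '[[[0,0,-0.01,0,0,0,1],[0,0,-0.03,0,0,0,1],[0,0,-0.04,0,0,0,1],[0,0,-0.04,0,0,0,1],[0,0,-0.02,0,0,0,1]]]'
python3 -m pendant '[[[-0.04,-0.03,0,0,0,0,1],[-0.04,-0.05,0,0,0,0,1],[-0.04,-0.05,0,0,0,0,1],[-0.02,-0.05,0,0,0,0,1],[0,-0.03,0,0,0,0,1]]]'
python3 -m pendant '[[[0,-0.05,0,0,0,0,1],[0,-0.05,0,0,0,0,1],[0,-0.02,0,0,0,0,1],[0,0,0,0,0,0,1],[0,0,0,0,0,0,1]]]'
python3 -c "
from h import *
cv2.imwrite('pics/end.png',np.hstack([cv2.resize(C[n]['img'][y:y+120,x:x+120,::-1],(400,400),interpolation=cv2.INTER_CUBIC) for n,x,y in(('side',280,100),('top',390,120))]))"
```

```text
time: 16.62
position: [0.6015, -0.2102, 0.1749]
tool_rot: [1.0, 0.0, -0.001, -0.001]
ft_force: [-0.1, -0.4, 0.6]
grip_width: 0.0493
grip_force: 0.0
time: 17.25
position: [0.6023, -0.2112, 0.1761]
tool_rot: [1.0, 0.0, 0.0, 0.0]
ft_force: [0.7, 0.2, 0.7]
grip_width: 0.0861
grip_force: 0.0
time: 17.88
position: [0.6033, -0.2116, 0.3199]
tool_rot: [1.0, 0.0, 0.002, 0.001]
ft_force: [-0.4, -0.3, 0.2]
grip_width: 0.0871
grip_force: 0.0
time: 18.5
position: [0.462, -0.0015, 0.3171]
tool_rot: [1.0, 0.001, 0.0, -0.0]
ft_force: [0.9, 0.1, 0.1]
grip_width: 0.0871
grip_force: 0.0
time: 19.12
position: [0.4641, 0.1157, 0.3164]
tool_rot: [1.0, 0.0, 0.0, 0.0]
ft_force: [-0.0, -0.5, -0.2]
grip_width: 0.0867
grip_force: 0.0
```

View pics/end.png

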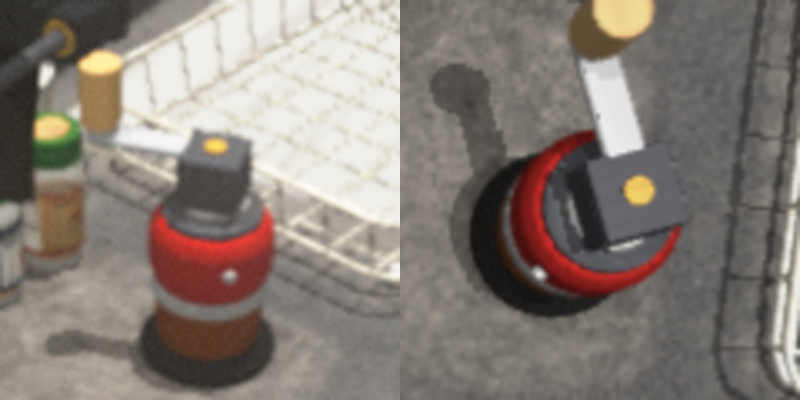

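The crank stands on the mill with the knob towards the back. The hub dot is at (344.1,143.4) in the side view and (461.0,176.6) in the top view. I'll check its height.

```bash
python3 -c "
from h import *
h,e=tri((344.1,143.4),(461.0,176.6));print(h,e)
print(proj('side',[.5302,-.2299,.156]),proj('top',[.5302,-.2299,.156]))
k,e=tri((280+100/3.333-.4,100+62/3.333-.4),(390+224/3.333-.4,120+11/3.333-.4));print(k,e,np.degrees(np.arctan2(*(k-h)[[1,0]])))
"
```

```text
[ 0.53075653 -0.22900182  0.15826818] 0.17076534061163784
[344.68221725 144.2383187 ] [461.06569546 177.0833846 ]
[ 0.60201614 -0.20936245  0.20357389] 0.6447904395528781 15.408374882437476
```

```bash
python3 -c "
from rig import hand_in
print(hand_in())"
```

```text
the job is handed in; nothing more can be done
None
```

The crank is on the red mill with its hub down on the flange to within about 2 mm by the cameras; I wound it two full turns clockwise plus about 10° (estimated, ±5°), let go, never went near the green mill, and handed in at about 19 s.

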